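Load a reagent cassette past the bay's sprung flap

TASK

Pick up the reagent cassette and set it down in the open mouth of the loading bay, short of the flap, with its tall block leading. Push it by its block along the lane, gently (below 20 N), through the sprung flap and on against the spring plate until the flap has snapped shut behind the cassette, just where the plate begins to meet its stiff end buffer. Then ease off so that the cassette comes back to rest against the closed flap, and let go; keep it upright and leave the other things where they are.

Things in the scene. Friction and masses are not known exactly. Their poses are not given: they have to be found in the camera images.
- cassette_mid (a point): The loose reagent cassette, 250 g: a low white sled 110 (x) x 50 (y) x 24 mm, its prow tapering to 20 mm over the first 18 mm, with an upright grey block on it, 44 (x) x 36 wide (y), 24 to 70 mm above the underside. Point: over the sled's middle, 35 mm above its underside. +x = front, +z up. Block: centre 27 mm, front face 49 mm, rear face 5 mm ahead (+x) of the point; behind it 60 mm of bare deck to the tail.
- cassette: The same cassette; origin at the centre of the sled's underside, same axes. Grip the block across its 36 mm width. It slides easily in the slick lane: friction adds about 1 to 2 N to the push.
- bay: Loading bay fixed to the bench; lane along its +x, centred on y = 0, open on top. Origin on the bench; +z up. Base plate from x = -170 to +225 mm, 110 mm wide; its top, 8 mm above the bench, is the lane's floor. Lane walls 22 mm tall, 6 mm thick. From x = 20 mm (left, +y: 72 mm) lips 31 mm above the floor overhang the lane's edges, leaving a 44 mm slot for the block: slide in, not drop in.
- bay_mouth (a point): Point on the lane's floor in the middle of the wide mouth, at x = -105 mm of the bay. The mouth is 68 mm wide between walls from x = -165 to -45 mm, then narrows to the lane's 54 mm at x = -20 mm.
- bay_flap (a point): Point on the bay where the flap hinge is at the middle setting (bay x 0, y 31, z 8 mm). Flap and spring plate sit on one unit clamped at a setting s from -14 to +14 mm along the bay's x, NOT reported: feel for it. Hinge at bay x = s; steel leaf 40 mm long, 4 mm thick, 2 to 21 mm above the floor: lower than the cassette's deck, so a tool above the deck behind the block clears it.
- bay_plate (a point): Point on the bay where the spring plate's face rests at the middle setting (bay x 95, y 0, z 58 mm). Plate 32 mm wide, 32 to 68 mm above the floor; it meets the block's front. Face at x = s + 95 mm; presses in 52 mm with 1 N rising to 4 N, then meets a stiff end buffer (6.5 N, then 2.2 N per mm). Flap snaps shut 4 mm before the buffer, tail 40 mm past the hinge. White housing behind, 67 mm above floor.
- flap (a joint): Angle of the flap on its upright hinge, rad: 0 = shut across the lane (it cannot go further towards the mouth), up to about 1.5 = swung inwards (+x), lying along the passing cassette's left side. A light spring (0.02 to 0.07 N m) shuts it; the cassette then rests back on it, middle at bay x = s + 57 mm.
- tipbox_mid (a point): Bystander, loose, leave alone: grey pipette-tip box with clear lid, 119 x 84 x 55 mm. Point half-way up its middle.
- washbottle_mid (a point): Bystander, loose, leave alone: white bottle, 60 mm across, 150 mm tall. Point half-way up its middle.
- jar_mid (a point): Bystander, loose, leave alone: small capped jar, 44 mm across, 50 mm tall. Point half-way up its middle.
- tape_mid (a point): Bystander, loose, leave alone: blue tape dispenser, 130 x 55 mm, 74 mm tall. Point half-way up its middle.
- scanner_mid (a point): Bystander, loose, leave alone: hand scanner lying down, about 140 x 58 x 34 mm. Point half-way up its middle.
- swabbox_mid (a point): Bystander, loose, leave alone: clear box with white lid, 124 x 94 x 72 mm. Point half-way up its middle.
- tuberack_mid (a point): Bystander, loose, leave alone: white rack with five tubes, 60 x 140 mm, 82 mm tall. Point half-way up its middle.

How it is judged (in metres and radians):
On the way, in this order (a step that is already met when the one before it is completed fails the run):
1. the cassette sits flat in the lane's mouth, block leading, short of the shut flap (z of cassette_mid in the frame of bay below 0.049 m and angle between the x axis of cassette and the x axis of bay, either way round below 0.12 rad and x of bay_plate in the frame of cassette above 0.01 m and y of cassette_mid in the frame of bay between -0.012 and 0.012 m and x of cassette_mid in the frame of bay between -0.13 and -0.055 m and value of joint flap below 0.1 rad and linear speed of cassette below 0.15 m/s), for 0.1 s.
2. the cassette, flat in the lane, holds the flap swung inwards (y of cassette_mid in the frame of bay between -0.009 and 0.009 m and z of cassette_mid in the frame of bay below 0.049 m and angle between the x axis of cassette and the x axis of bay, either way round below 0.12 rad and x of bay_plate in the frame of cassette above 0.01 m and x of cassette_mid in the frame of bay above 0 m and value of joint flap above 1.2 rad), for 0.1 s.
At the end, for the whole second after the job is handed in: The cassette lies flat (within 0.1 rad) and lengthwise in the lane (within 0.12 rad and 9 mm of its centre line), block leading, wholly beyond the flap and back against it (middle 40 to 75 mm along the bay's x), at rest; the flap is shut (below 0.1 rad); the robot has let go (y of cassette_mid in the frame of bay between -0.009 and 0.009 m and z of cassette_mid in the frame of bay below 0.049 m and angle between the x axis of cassette and the x axis of bay, either way round below 0.12 rad and x of bay_plate in the frame of cassette above 0.01 m and x of cassette_mid in the frame of bay between 0.04 and 0.075 m and value of joint flap below 0.1 rad and linear speed of cassette below 0.01 m/s and angle between cassette's own z axis and vertical below 0.1 rad); the robot touches nothing.
It fails at once if while it is pushed along the lane, past the mouth, the cassette is pressed against the bay (walls, flap, spring plate) with more than 24 N (contact force between cassette and bay above 24 N and x of cassette_mid in the frame of bay above -0.05 m).
It fails at once if the flap is forced backwards, towards the mouth (value of joint flap below -0.2 rad).
It fails at once if the cassette is tipped by more than 0.6 rad (angle between cassette's own z axis and vertical above 0.6 rad).
It fails at once if one of the other loose things is moved by more than 25 mm (distance of any of tipbox_mid, washbottle_mid, jar_mid, tape_mid, scanner_mid, swabbox_mid, tuberack_mid from where it was at the start of the episode above 0.025 m).
It also fails if it takes over 72 s, if anything falls off the work surface, if the arm or the gripper's body presses on something with over 40 N, if the wrist force passes 120 N, or if a joint passes its speed limit or range.

ROBOT

A 7-joint arm with a two-finger parallel gripper is mounted at the origin on the work surface. World frame = base frame: x ahead of the robot, y to its left, z up, the work surface at z = 0. Lengths are in mm, angles in rad, forces in N, time in s.
With the tool pointing down it reaches from about 400 to 875 mm from the base axis. Payload 4.4 kg.
Tool frame: the origin (TCP) lies on the centre line of the jaws, within the pads' length; the fingertips stand 25 mm ahead of it and the grasp point (between the pads) lies 6 mm ahead of it (ctrl.finger_overhang is the distance from the TCP to the fingertips, in mm); z points along the fingers, y is the line along which they close (so a half turn about z gives the same grasp; the last joint's range is limited). The gripper opens to 85 mm and grips with 20 to 120 N. Pads are 22 mm wide; open, the fingers measure 114 mm over their backs; the gripper's body (76 mm by 85 mm) begins 54 mm behind the grasp point. The pads swing forward as they close: fully open they stand 13 mm farther back than shut.
Start: joints at [1.115, 0.628, 0.038, 1.517, -0.027, 0.996, -0.02], TCP at [247.03, -601.244, 229.413] pointing down, gripper open.
Joint ranges: [-3.06, 3.06], [-0.37, 2.12], [-1.25, 1.32], [0.18, 2.47], [-1.1, 4.24], [0.23, 1.98], [-2.94, 2.94]. Speed limits (rad/s): [2.57, 2.57, 3.14, 3.14, 3.14, 3.14, 3.14].

INTERFACE

Orientations are given as [roll, pitch, yaw] about the fixed x, y, z axes, in that order (R = Rz(yaw) Ry(pitch) Rx(roll)).
In Python, from cell import ctrl gives the robot as it stands. The module is installed in compiled form; this text tells all that it offers.
- The arm moves only by the tool play_rows, never from a script. Its argument "targets" is a list of rows, each a list of 5 numbers: the closure, from 0 (fully open) to 1 (shut), then the shift along the tool's x, y, z in cm, then the turn about the tool's z in degrees. In form: [[gripper, dx, dy, dz, spin], ...]. A call has 1 to 10 rows; each row is the pose to reach, as a shift and turn from the pose commanded when the call began, along the tool's axes at that moment; what a row does not reach only later rows make up. A row lasts 1/10 s, in which the tool goes at most 50 mm and 8.59 degrees, less where a joint would pass 70% of its speed; a pose out of reach is approached as far as the arm can. A call with a gripper value outside its range is refused whole. The fingers move at their own pace and stop on an object; the grip force is fixed at half the most. Time passes only in rows, so rows that repeat a pose let the fingers close. It gives the time, the measured TCP pose, the force, the opening and the grip force at its end, in the units of the state.
- ctrl.read_state(): the state, without advancing time (a new reading comes with each control period).
- ctrl.get_image(name): name is "side" or "top" or "wrist"; returns (picture, depth): 400x640x3 uint8, red, green, blue; 400x640 float32, mm along the optical axis (not along the pixel's ray), 0 where there is no reading.
- ctrl.calibration(name): a dict with "vfov" (degrees; the focal length in pixels is half the picture's height over the tangent of half this angle, whatever the lens; pixels are square), "cx", "cy" (the principal point, pixels), "extrinsics" (4x4, takes a point from camera to world coordinates); the wrist camera has in their place "mount" (4x4, takes a point from camera to tool coordinates, whose origin is the TCP and whose axes are the flange's). Camera axes: x right, y down, z forward; pixel columns grow to the right and rows downward; lengths in mm; the calibration is good to about 2 mm. A picture is of the moment at which its call begins: read the wrist's pose just before it. calibration takes no time and is no camera call.
- ctrl.finish_job(): hands the job in; it is judged then, once.
Trained networks look in the newest picture that a camera, given by its name, has taken for a name from the list of things; names that differ only in an ending like _2 or _b are one class to them, and where a whole thing is asked for, a point or a joint stands for the part that bears it (a point fixed in the world has none). Each returns a list of dicts, best first, with "confidence" (0 to 1); they miss things now and then, are a little off and sometimes report something else, mostly with a low value. They report only what shows in the picture. A call takes as long as a camera call.
- ctrl.search_frame(camera, name): "bbox" ([left, top, right, bottom] in pixels, round what is visible of it).
- ctrl.trace(camera, name): "pixels" (400x640 bool, what is visible of it) and "bbox" ([left, top, right, bottom] in pixels, round what is visible of it).
The state is a dict: "clock": time; "qpos": joint angles; "qd": joint speeds; "tau": joint torques, N m; "eef_pos": TCP position; "tool_rot": TCP orientation; "force": force on the tool from outside, world axes, zero at the start; "torque": the same for the moment, N m; "width": finger opening in mm; "gripper_force": force on a finger pad.
Only numpy, scipy, OpenCV 4.12 (cv2) and the standard library are available. Lean on these libraries where they do the work, as an engineer would, in place of code of your own. Each camera call takes 0.05 s, during which the arm holds its last target. There are 200 camera calls.

## Working session

There is one attempt and no reset: what is moved stays moved. The work goes in short steps, Python scripts to look and compute and a tool call to move; the robot and the scene stay as the last step left them, time stands still between calls to the robot, and variables do not carry over. Pictures are saved under pics/ and viewed, at most 10 in all, crops included, and the job is handed in when it is done.

Besides the shell and the picture viewer there is one more tool, called after "Call:" as name([rows], argument=value, ...), one row to a line, values as JSON. play_rows: Moves the arm, as the interface text tells. Its arguments: {"type":"object","properties":{"targets":{"type":"array"}},"required":["targets"]}

```bash
mkdir -p pics; cat > h.py <<'E'
import numpy as np, cv2
from cell import ctrl
from scipy.spatial.transform import Rotation as R
def T():
    s=ctrl.read_state(); M=np.eye(4); M[:3,:3]=R.from_euler('xyz',s['tool_rot']).as_matrix(); M[:3,3]=s['eef_pos']; return M
def shot(n):
    M=T(); im,d=ctrl.get_image(n); c=ctrl.calibration(n)
    E=np.array(c['extrinsics']) if 'extrinsics' in c else M@np.array(c['mount'])
    f=200/np.tan(np.radians(c['vfov'])/2)
    v,u=np.mgrid[:400,:640]
    P=np.stack([(u-c['cx'])/f*d,(v-c['cy'])/f*d,d,np.ones_like(d)],-1)@E.T
    P=P[...,:3]; P[d==0]=np.nan
    return im,d,P,E,f,c
def save(im,n): cv2.imwrite('pics/'+n,cv2.cvtColor(im,cv2.COLOR_RGB2BGR))
E
python3 - <<'E'
from h import *
print(ctrl.read_state())
for n in('top','side'):
    im,d,P,E,f,c=shot(n); save(im,n+'0.png'); print(n,E.round(2).tolist(),f,c)
    for k in('cassette','bay','tipbox_mid','washbottle_mid','jar_mid','tape_mid','scanner_mid','swabbox_mid','tuberack_mid'):
        for r in ctrl.trace(n,k)[:2]:
            p=P[r['pixels']]; print(k,round(r['confidence'],2),np.round(r['bbox']),np.nanmedian(p,0).round(),np.nanpercentile(p[:,2],98).round())
E
```

```text
{'clock': 0.0, 'qpos': array([ 1.11521892,  0.62930799,  0.03843229,  1.51834643, -0.02699631,
        0.99628787, -0.02000237]), 'qd': array([ 0.00034449,  0.00138162, -0.00137487,  0.00062405, -0.00022814,
        0.00138723,  0.00011923]), 'tau': array([ 3.18841594e-04, -5.63392460e+01,  1.22644544e+00, -1.93443757e+01,
        1.10453193e-02,  1.05944794e-02, -1.38104397e-05]), 'eef_pos': array([ 246.78893697, -600.66926426,  228.52051836]), 'tool_rot': array([-3.13976077e+00,  1.91067189e-05,  3.89785379e-01]), 'force': array([-0.06438608,  0.31971299,  0.45337253]), 'torque': array([ 0.03254266, -0.04582492, -0.0195837 ]), 'gripper_force': 0.0, 'width': 85.44016015601201}
top [[-0.02, -0.98, 0.21, 245.9], [-1.0, 0.02, -0.0, -5.24], [0.0, -0.21, -0.98, 1496.42], [0.0, 0.0, 0.0, 1.0]] 446.7774240527644 {'vfov': 48.231370287443504, 'cx': 314.8422522929398, 'cy': 200.85717798682057, 'extrinsics': array([[-1.87524131e-02, -9.78571367e-01,  2.05052252e-01,
         2.45896879e+02],
       [-9.99823739e-01,  1.81661082e-02, -4.74159366e-03,
        -5.23867156e+00],
       [ 9.1498639
[... 1293 characters left out ...]
00e+00,
         1.00000000e+00]])}
cassette 0.57 [264. 251. 301. 292.] [494. 264.  24.] 72.0
bay 0.83 [239. 168. 368. 242.] [577.   9.  10.] 74.0
tipbox_mid 0.68 [340. 148. 383. 185.] [ 489. -232.   50.] 56.0
tipbox_mid 0.42 [261. 334. 303. 400.] [348. 477.  25.] 35.0
washbottle_mid 0.98 [189. 215. 212. 263.] [703. 301.  78.] 149.0
jar_mid 0.67 [293. 146. 306. 161.] [ 714. -210.   33.] 51.0
tape_mid 0.81 [415. 133. 454. 161.] [ 321. -456.   31.] 71.0
tape_mid 0.36 [189. 212. 214. 261.] [703. 302.  80.] 149.0
scanner_mid 0.7 [262. 337. 304. 400.] [346. 477.  25.] 35.0
swabbox_mid 0.66 [324. 109. 364. 145.] [ 624. -381.   62.] 74.0
tuberack_mid 0.72 [190. 280. 220. 343.] [576. 462.  29.] 82.0
```

```bash
python3 - <<'E'
from h import *
a=cv2.cvtColor(cv2.imread('pics/top0.png'),cv2.COLOR_BGR2RGB)[125:265,205:345]
b=cv2.cvtColor(cv2.imread('pics/side0.png'),cv2.COLOR_BGR2RGB)[160:300,235:375]
save(np.hstack([cv2.resize(x,(400,400),interpolation=2) for x in(a,b)]),'m1.png')
im,d,P,E,f,c=shot('top')
for n,k in(('top','cassette'),('top','bay')):
    r=ctrl.trace(n,k)[0]; p=P[r['pixels']]; p=p[np.isfinite(p).all(1)]
    q=p[p[:,2]>5]
    print(k,cv2.minAreaRect(q[:,:2].astype(np.float32)))
    hi=p[p[:,2]>55]; print('hi',cv2.minAreaRect(hi[:,:2].astype(np.float32)),hi.mean(0),len(hi))
    for lo in range(0,80,10): 
        m=p[(p[:,2]>=lo)&(p[:,2]<lo+10)]; print(lo,len(m),m.mean(0).round(1) if len(m) else '')
E
```

```text
cassette ((491.024658203125, 252.02503967285156), (50.59988021850586, 101.34635925292969), 78.78730010986328)
hi ((519.5103149414062, 246.52206420898438), (35.403114318847656, 43.209228515625), 79.0827865600586) [518.32577047 245.45900881  69.07261689] 155
0 6 [488.2 237.5   6.1]
10 36 [477.5 246.8  17.4]
20 253 [475.6 252.8  24.4]
30 18 [490.8 242.2  32.7]
40 16 [508.6 237.4  45.2]
50 9 [508.2 239.8  55.2]
60 87 [518.5 245.3  67.2]
70 63 [518.8 246.1  72.5]
bay ((586.0355224609375, -2.7830657958984375), (413.856201171875, 116.80429077148438), 1.9361913204193115)
hi ((711.4990844726562, 0.7001876831054688), (110.5538101196289, 78.37641143798828), 3.583707571029663) [728.91344976   2.5959567   72.60476297] 361
0 1950 [542.9  -3.8   6.5]
10 793 [553.8  -5.3  12.1]
20 180 [517.1   8.3  27. ]
30 289 [608.6  -2.6  35.6]
40 156 [694.   -1.5  43. ]
50 25 [701.5   1.2  54.4]
60 86 [712.2   3.1  65.7]
70 234 [7.335e+02 6.000e-01 7.430e+01]
```

View pics/m1.png

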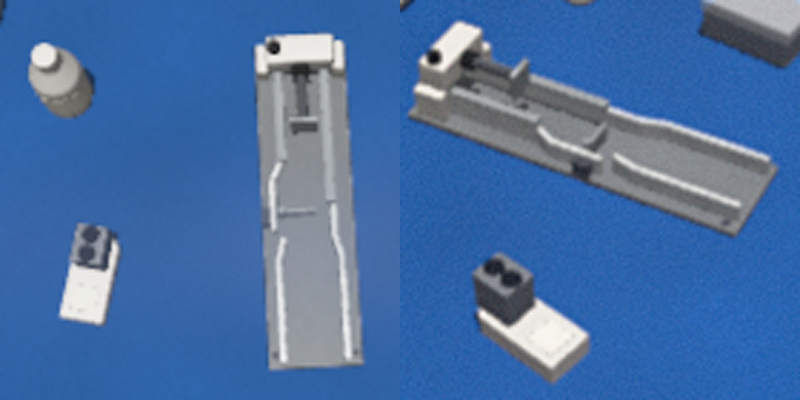

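Call:
play_rows([
  [0, 50, -44.5, -9, 20],
  [0, 50, -44.5, -9, 20],
  [0, 50, -44.5, -9, 20],
  [0, 50, -44.5, -9, 20],
  [0, 50, -44.5, -9, 20],
  [0, 50, -44.5, -9, 20],
  [0, 50, -44.5, -9, 20],
  [0, 50, -44.5, -9, 20],
  [0, 50, -44.5, -9, 20],
  [0, 50, -44.5, -9, 20],
])

```text
clock: 2.15
eef_pos: [464.9, -154.0, 296.7]
tool_rot: [3.141, -0.001, 0.041]
force: [1.3, -0.5, 0.6]
width: 85.3
gripper_force: 0.0
```

Call:
play_rows([
  [0, 6, -14, 0, 0],
  [0, 6, -14, 0, 0],
  [0, 6, -14, 0, 0],
  [0, 6, -14, 0, 0],
  [0, 6, -14, 0, 0],
  [0, 6, -14, 0, 0],
])

```text
clock: 2.75
eef_pos: [518.0, -15.1, 296.0]
tool_rot: [3.141, 0.0, 0.039]
force: [0.2, -1.2, -0.2]
width: 85.7
gripper_force: 0.0
```

```bash
python3 - <<'E'
from h import *
im,d,P,E,f,c=shot('wrist'); save(im,'w1.png'); np.save('P1.npy',P)
print(T().round(3).tolist(),ctrl.read_state()['qpos'].round(2))
print(np.array(c['mount']).round(3).tolist(),f)
for k in('bay','flap','cassette'):
    for r in ctrl.trace('wrist',k)[:2]: 
        p=P[r['pixels']];print(k,r['confidence'],np.round(r['bbox']),np.nanmedian(p,0).round(1))
E
```

```text
[[0.999, 0.038, -0.0, 518.004], [0.038, -0.999, -0.001, -15.467], [-0.0, 0.001, -1.0, 296.09], [0.0, 0.0, 0.0, 1.0]] [-0.04  0.36  0.02  1.79 -0.01  0.99 -1.55]
[[-0.0, -0.946, -0.323, 84.369], [1.0, -0.001, 0.0, -0.772], [-0.001, -0.323, 0.946, -144.159], [0.0, 0.0, 0.0, 1.0]] 301.4513635035792
bay 0.59 [266.   0. 356. 250.] [582.9  -1.8   8. ]
cassette 0.61 [ 91. 131. 156. 211.] [509.2 239.2  24.9]
cassette 0.51 [547. 252. 640. 333.] [ 342.3 -448.2   39. ]
```

View pics/w1.png

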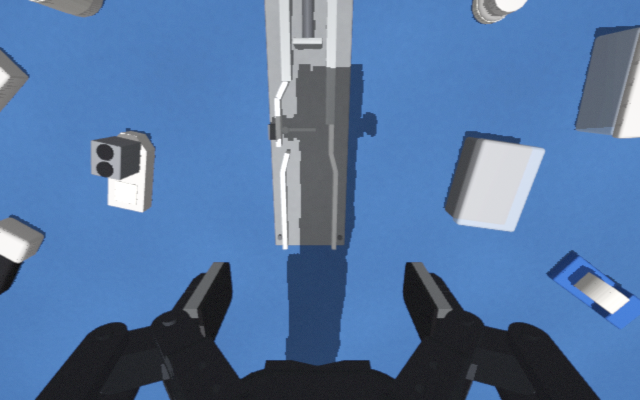

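```bash
python3 - <<'E'
from h import *
P=np.load('P1.npy')
X,Y,Z=P[...,0],P[...,1],P[...,2]
V,U=np.mgrid[:400,:640]
on=(Z>4)&(abs(Y)<85)&(X>350)&(V<250)
e=[]
for v in range(20,244,4):
    u=np.where(on[v,250:375])[0]+250
    if len(u)>20: e.append((X[v,u[0]],Y[v,u[0]],X[v,u[-1]],Y[v,u[-1]],Z[v,u[0]],Z[v,u[-1]]))
e=np.array(e); print(e[::6].round(1))
for a in(0,2):
    b=np.polyfit(e[:,a],e[:,a+1],1); print('edge',b)
for u in range(285,340,10):
    v=np.where(on[:,u])[0]; print('rear',u,P[v[-1],u].round(1))
# walls
for v in (180,190,200,210,220,230):
    m=(Z[v]>22)&(Z[v]<40)&(abs(Y[v])<60); u=np.where(m)[0]; print(v,X[v,310].round(1),[ (round(float(Y[v,i]),1)) for i in u])
# flap, plate
print('flap pts'); m=(V>118)&(V<142)&(U>285)&(U<318)&(Z>20)&(Z<36); print(P[m][::4].round(1))
m=(V>30)&(V<55)&(U>294)&(U<322)&(Z>60); print('plate',np.nanmean(P[m],0),np.nanmin(P[m],0),np.nanmax(P[m],0))
im,d,Q,E,f,c=shot('wrist')
r=ctrl.trace('wrist','cassette')[0]; p=Q[r['pixels']]; p=p[np.isfinite(p).all(1)]
for lo,hi in((18,30),(62,80)):
    q=p[(p[:,2]>lo)&(p[:,2]<hi)]; print('cas',len(q),cv2.minAreaRect(q[:,:2].astype(np.float32)),q.mean(0))
E
```

```text
[[694.1  56.3 698.6 -51.7   7.7   6.3]
 [667.1  55.4 671.3 -52.4   7.8   7.5]
 [638.7  54.4 643.1 -53.3   8.7   7. ]
 [609.2  53.6 613.4 -54.1   8.    7. ]
 [578.1  52.7 582.2 -55.    7.4   6.7]
 [545.5  51.5 549.4 -56.    8.5   6.5]
 [510.7  50.8 515.1 -58.4   6.    7. ]
 [474.6  49.5 478.9 -59.4   7.1   7.4]
 [435.7  48.5 439.8 -60.8   5.5   5.2]
 [395.6  47.1 400.7 -61.6   6.5   8.6]]
edge [ 0.03518911 32.49518177]
edge [ 3.46408346e-02 -7.55653524e+01]
rear 285 [386.6  29.1  28.6]
rear 295 [382.7  15.4   6.3]
rear 305 [383.9  -0.6   7.5]
rear 315 [384.5 -16.5   7.6]
rear 325 [384.9 -32.4   7.2]
rear 335 [389.  -46.8  30.8]
180 489.5 [35.1, 33.7, 32.4, 30.7, 29.7, -38.3, -39.3, -40.7, -42.0, -43.5]
190 474.1 [35.1, 33.5, 32.2, 30.8, 29.5, -38.7, -40.1, -41.5, -42.9, -44.2]
200 458.2 [33.7, 32.3, 30.7, 29.5, 28.6, -39.4, -40.9, -42.3, -43.8]
210 442.5 [33.7, 32.1, 30.7, 29.3, 28.2, -40.3, -41.8, -43.2, -44.6]
220 425.7 [33.6, 32.2, 30.6, 29.2, 27.8, -41.2, -42.6, -44.3, -45.6]
230 408.4 [32.2, 30.6, 29.2, 27.6, 26.8, -40.8, -42.1, -43.6, -45.0, -46.7]
flap pts
[[567.6  28.2  32.4]

[... 206 characters left out ...]
.3]
 [564.1  12.5  29.1]
 [564.2   7.2  28.6]
 [564.3   2.   27.2]
 [564.7  -3.4  29. ]
 [564.8  -8.7  28.2]
 [562.4  23.2  29. ]
 [562.6  17.8  29.5]
 [562.7  12.5  28.6]
 [562.9   7.2  28.5]
 [563.1   1.9  28. ]
 [563.5  -3.5  30.2]
 [563.6  -8.8  28.7]
 [560.1  27.9  34.4]]
plate [663.31378546   0.98281101  72.13777746] [658.47450339 -13.50515921  60.36833391] [673.35581871  15.37304207  78.78402337]
cas 1616 ((494.4737243652344, 253.22982788085938), (51.90281295776367, 110.296875), 78.89550018310547) [480.79748911 249.33092691  23.5000125 ]
cas 1133 ((520.638916015625, 247.2607879638672), (36.625205993652344, 44.67844772338867), 78.47748565673828) [521.81073969 245.0486799   69.60935193]
```

Call:
play_rows([
  [0, 1.3, -26.2, 5, 13.6],
  [0, 1.3, -26.2, 5, 13.6],
  [0, 1.3, -26.2, 5, 13.6],
  [0, 1.3, -26.2, 5, 13.6],
  [0, 1.3, -26.2, 5, 13.6],
  [0, 1.3, -26.2, 5, 13.6],
  [0, 1.3, -26.2, 15, 13.6],
  [0, 1.3, -26.2, 15, 13.6],
  [0, 1.3, -26.2, 15, 13.6],
  [0, 1.3, -26.2, 15, 13.6],
])

```text
clock: 4.05
eef_pos: [521.0, 248.3, 146.3]
tool_rot: [3.141, 0.001, -0.197]
force: [-0.2, 0.6, 0.5]
width: 85.5
gripper_force: 0.0
```

```bash
python3 - <<'E'
from h import *
s=ctrl.read_state(); print(s['eef_pos'],s['tool_rot'],s['qpos'])
im,d,P,E,f,c=shot('wrist'); save(im,'w2.png')
X,Y,Z=P[...,0],P[...,1],P[...,2]
for lo,hi in((18,32),(60,80)):
    m=(Z>lo)&(Z<hi)&(np.hypot(X-505,Y-250)<70); m=cv2.morphologyEx(m.astype(np.uint8),cv2.MORPH_OPEN,np.ones((5,5)))>0
    q=P[m]; print(len(q),cv2.minAreaRect(q[:,:2].astype(np.float32)),q.mean(0))
E
```

```text
[521.00060138 248.28655706 146.29457675] [ 3.14069001e+00  8.23621683e-04 -1.97449328e-01] [-0.50664108  0.6284412   0.02049348  1.80651379 -0.01825622  0.7080293
 -2.2444241 ]
1963 ((494.2833251953125, 253.87677001953125), (49.97589874267578, 110.42508697509766), 79.15055084228516) [471.25293145 258.11265274  23.91226248]
2491 ((520.8681640625, 248.3454132080078), (36.06159210205078, 44.02002716064453), 79.18309783935547) [522.85653795 247.89892454  70.09789458]
```

View pics/w2.png

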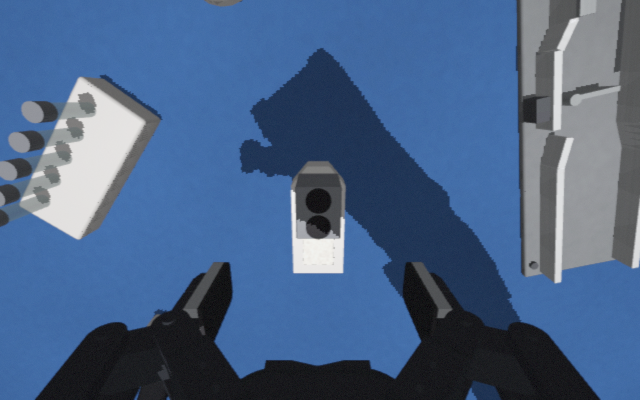

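Call:
play_rows([
  [0, 0, 0, 4, -0.5],
  [0, 0, 0, 8, -0.5],
  [0, 0, 0, 8.9, -0.5],
  [0, 0, 0, 8.9, -0.5],
  [1, 0, 0, 8.9, -0.5],
  [1, 0, 0, 8.9, -0.5],
  [1, 0, 0, 8.9, -0.5],
  [1, 0, 0, 8.9, -0.5],
  [1, 0, 0, 8.9, -0.5],
  [1, 0, 0, 8.9, -0.5],
])

```text
clock: 5.1
eef_pos: [521.7, 249.0, 58.7]
tool_rot: [-3.14, -0.002, -0.188]
force: [-0.4, -2.1, 7.6]
width: 34.2
gripper_force: 59.2
```

Call:
play_rows([
  [1, 0, 0, -3, 0],
  [1, 0, 0, -6, 0],
  [1, 0.7, 25.7, -6, -12.8],
  [1, 0.7, 25.7, -6, -12.8],
  [1, 0.7, 25.7, -6, -12.8],
  [1, 0.7, 25.7, -6, -12.8],
  [1, 0.7, 25.7, -6, -12.8],
  [1, 0.7, 25.7, -6, -12.8],
  [1, 0.7, 25.7, -6, -12.8],
  [1, 0.7, 25.7, -6, -12.8],
])

```text
clock: 6.1
eef_pos: [480.2, -3.8, 117.3]
tool_rot: [-3.141, -0.001, 0.036]
force: [-0.5, 1.2, -3.2]
width: 34.5
gripper_force: 61.5
```

```bash
python3 - <<'E'
from h import *
s=ctrl.read_state(); print(s['eef_pos'],s['tool_rot'],s['force'],s['width'])
im,d,P,E,f,c=shot('wrist'); save(im,'w3.png')
X,Y,Z=P[...,0],P[...,1],P[...,2]
V,U=np.mgrid[:400,:640]
for v in range(100,260,20):
    m=(Z[v]>22)&(Z[v]<40)&(abs(Y[v])<60); u=np.where(m)[0]
    l=[i for i in u if Y[v,i]>0]; r=[i for i in u if Y[v,i]<0]
    print(v,[P[v,i].round(1) for i in (l[-1:] + r[:1])])
m=(U>286)&(U<350)&(V>120)&(V<290)
for lo,hi in((72,95),(112,140)):
    q=P[m&(Z>lo)&(Z<hi)]; print(len(q),cv2.minAreaRect(q[:,:2].astype(np.float32)) if len(q)>5 else '',q.mean(0) if len(q) else '')
E
```

```text
[480.20268971  -3.79710896 117.25084742] [-3.14061606e+00 -9.72072465e-04  3.63521849e-02] [-0.4731667   1.18347995 -3.16590313] 34.47751576073192
100 [array([5.642e+02, 1.000e-01, 2.820e+01]), array([564.2,  -0.6,  28.5])]
120 [array([548.5,  36. ,  24.6]), array([550.9, -29.1,  26.1])]
140 [array([535.9, -29.6,  25. ])]
160 [array([519.2,  27.2,  30. ]), array([521.3, -33.2,  29.6])]
180 [array([501.7,  30.3,  24.3]), array([504.2, -37.7,  24.7])]
200 [array([484.1,  29.8,  22.9]), array([487.4, -38.1,  25.3])]
220 [array([465.9,  29.1,  22.3]), array([469.2, -38.9,  24.4])]
240 [array([450.1,  28.4,  28.6]), array([450.8, -39.5,  24.9])]
1040 ((501.3032531738281, -2.854097366333008), (13.963210105895996, 40.998111724853516), 1.4866729974746704) [503.48705591  -2.95950109  83.69739769]
4142 ((486.54107666015625, -3.1455936431884766), (31.330001831054688, 33.06558609008789), 1.7252835035324097) [490.1210832   -3.13171333 127.40026455]
```

View pics/w3.png

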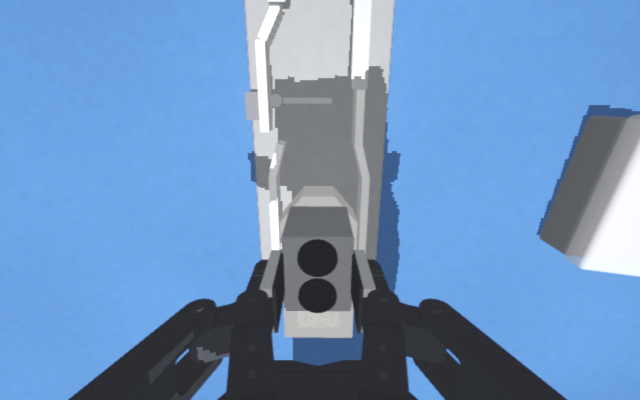

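Call:
play_rows([
  [1, 0, 0, 3, 0],
  [1, 0, 0, 4.5, 0],
  [1, 0, 0, 5, 0],
  [1, 0, 0, 5, 0],
  [1, 0, 0, 5.03, 0],
  [1, 0, 0, 5.03, 0],
])

```text
clock: 6.75
eef_pos: [480.2, -4.1, 67.0]
tool_rot: [-3.141, -0.001, 0.037]
force: [-0.9, -0.7, -2.5]
width: 34.2
gripper_force: 61.5
```

Call:
play_rows([
  [0, 0, 0, 0, 0],
  [0, 0, 0, 0, 0],
  [0, 0, 0, 0, 0],
  [0, 0, 0, 0, 0],
  [0, 0, 0, 0, 0],
  [0, 0, 0, -3, 0],
  [0, 0, 0, -6, 0],
  [1, -5, 0, -6, 0],
  [1, -5, 0, -6, 0],
  [1, -5, 0, -6, 0],
])

```text
clock: 7.75
eef_pos: [428.2, -7.0, 126.9]
tool_rot: [3.141, 0.001, 0.035]
force: [1.5, -0.6, 0.6]
width: 44.0
gripper_force: 0.0
```

```bash
cat > cas.py <<'E'
from h import *
s=ctrl.read_state(); print(s['clock'],s['eef_pos'],s['tool_rot'],s['force'],s['width'])
def look(name=None):
    im,d,P,E,f,c=shot('wrist')
    if name: save(im,name)
    X,Y,Z=P[...,0],P[...,1],P[...,2]
    x0,dy=553.,-2.1; c_,s_=np.cos(.035),np.sin(.035)
    bx=(X-x0)*c_+(Y-dy)*s_; by=-(X-x0)*s_+(Y-dy)*c_
    return im,P,bx,by,Z
im,P,bx,by,Z=look('w4.png')
m=(abs(by)<30)&(Z>70)&(Z<84)&(bx<85)&(bx>-125); m=cv2.morphologyEx(m.astype(np.uint8),cv2.MORPH_OPEN,np.ones((5,5)))>0
q=np.stack([bx[m],by[m]],1).astype(np.float32); print('block top in bay',len(q),cv2.minAreaRect(q),np.nanmedian(Z[m]))
m=(abs(by)<24)&(Z>18)&(Z<34)&(bx<60)&(bx>-20); print('flap',np.nanmedian(bx[m]),m.sum())
E
python3 cas.py
```

```text
7.75 [428.2195925   -6.9632601  126.87717284] [3.14144298e+00 1.33589154e-03 3.53784667e-02] [ 1.45853126 -0.59707605  0.55475751] 44.044589863425145
block top in bay 3754 ((-72.96241760253906, 0.28450584411621094), (43.623260498046875, 35.97297668457031), 0.112661212682724) 78.24260781311955
flap 10.174790562616856 453
```

View pics/w4.png

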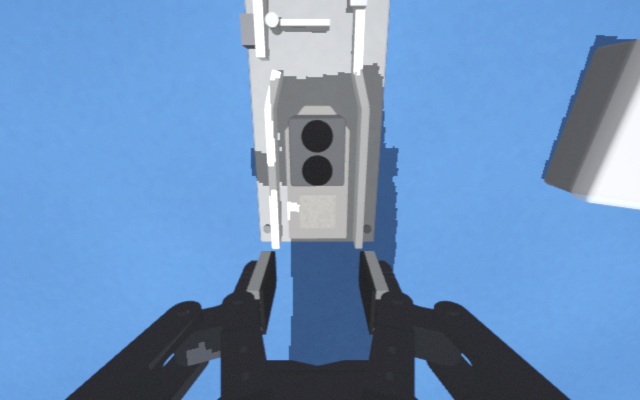

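Call:
play_rows([
  [1, 0, 0, 0, 0],
  [1, 0, 0, 0, 0],
  [1, 0, 0, 0, 0],
  [1, 0, 0, 3, 0],
  [1, 0, 0, 5.5, 0],
  [1, 0, 0, 5.5, 0],
  [1, 0.5, -0.05, 5.5, 0],
  [1, 1, -0.05, 5.5, 0],
  [1, 1.5, -0.05, 5.5, 0],
  [1, 1.5, -0.05, 5.5, 0],
])

```text
clock: 8.8
eef_pos: [446.6, -5.6, 72.7]
tool_rot: [-3.141, -0.003, 0.035]
force: [0.3, 0.6, 0.0]
width: 0.1
gripper_force: 0.0
```

Call:
play_rows([
  [1, 0.4, 0, 0, 0],
  [1, 0.8, 0, 0, 0],
  [1, 1.2, 0, 0, 0],
  [1, 1.6, 0, 0, 0],
  [1, 2.0, 0, 0, 0],
  [1, 2.4, 0, 0, 0],
  [1, 2.8, 0, 0, 0],
  [1, 3.2, 0, 0, 0],
  [1, 3.6, 0, 0, 0],
  [1, 4, 0, 0, 0],
])

```text
clock: 9.8
eef_pos: [485.0, -4.3, 71.7]
tool_rot: [-3.142, -0.0, 0.036]
force: [-0.1, -0.2, 0.7]
width: 0.1
gripper_force: 0.4
```

```bash
sed -i "s/look('w4.png')/look()/" cas.py; python3 cas.py
```

```text
9.8 [484.99517779  -4.27426433  71.72302393] [-3.14155935e+00 -2.45598179e-06  3.55016034e-02] [-0.12201444 -0.19671928  0.71431844] 0.12532189407476838
block top in bay 6488 ((-34.37507629394531, 0.33324432373046875), (44.8431282043457, 36.185150146484375), 0.22994303703308105) 78.17158605879474
flap -6.21614556596926 976
```

Call:
play_rows([
  [1, 0.4, 0, 0, 0],
  [1, 0.8, 0, 0, 0],
  [1, 1.2, 0, 0, 0],
  [1, 1.6, 0, 0, 0],
  [1, 2.0, 0, 0, 0],
  [1, 2.4, 0, 0, 0],
  [1, 2.8, 0, 0, 0],
  [1, 3.2, 0, 0, 0],
  [1, 3.6, 0, 0, 0],
  [1, 4, 0, 0, 0],
])

```text
clock: 10.85
eef_pos: [524.9, -2.8, 71.7]
tool_rot: [-3.141, 0.0, 0.035]
force: [-3.1, -1.2, 2.6]
width: -0.3
gripper_force: 1.8
```

Call:
play_rows([
  [1, 0.4, 0, 0, 0],
  [1, 0.8, 0, 0, 0],
  [1, 1.2, 0, 0, 0],
  [1, 1.6, 0, 0, 0],
  [1, 2.0, 0, 0, 0],
  [1, 2.4, 0, 0, 0],
  [1, 2.8, 0, 0, 0],
  [1, 3.2, 0, 0, 0],
  [1, 3.6, 0, 0, 0],
  [1, 4, 0, 0, 0],
])

```text
clock: 11.85
eef_pos: [565.3, -1.3, 71.8]
tool_rot: [-3.141, -0.001, 0.036]
force: [0.4, -0.4, -1.1]
width: 0.4
gripper_force: 0.6
```

```bash
sed -i "s/look()$/look('w5.png')/" cas.py; python3 cas.py
```

```text
11.85 [565.31624667  -1.28546168  71.79514709] [-3.14139019e+00 -7.28141724e-04  3.56373214e-02] [ 0.40307325 -0.43748069 -1.0736352 ] 0.35075102873602104
block top in bay 6467 ((45.92450714111328, -1.6041202545166016), (36.0419921875, 44.97429275512695), 89.84088897705078) 78.19761092242922
flap -2.1958007625300056 916
```

View pics/w5.png

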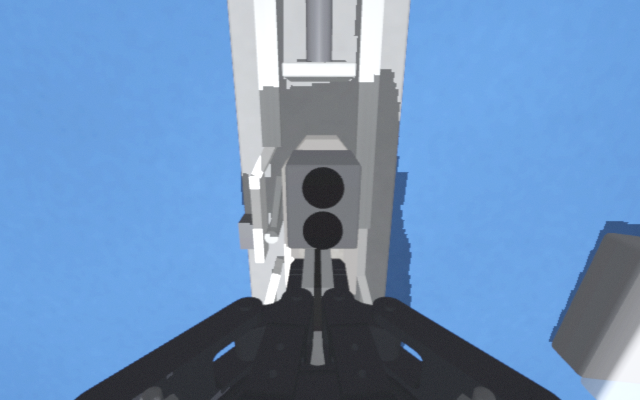

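Call:
play_rows([
  [1, 0.4, 0, 0, 0],
  [1, 0.8, 0, 0, 0],
  [1, 1.2, 0, 0, 0],
  [1, 1.6, 0, 0, 0],
  [1, 2.0, 0, 0, 0],
  [1, 2.4, 0, 0, 0],
  [1, 2.8, 0, 0, 0],
  [1, 3.2, 0, 0, 0],
  [1, 3.6, 0, 0, 0],
  [1, 4, 0, 0, 0],
])

```text
clock: 12.9
eef_pos: [604.6, -0.0, 71.7]
tool_rot: [-3.142, 0.001, 0.035]
force: [-4.4, 1.3, 3.5]
width: -0.3
gripper_force: 2.0
```

Call:
play_rows([
  [1, 0.4, 0, 0, 0],
  [1, 0.8, 0, 0, 0],
  [1, 1.2, 0, 0, 0],
  [1, 1.6, 0, 0, 0],
  [1, 2.0, 0, 0, 0],
  [1, 2.4, 0, 0, 0],
  [1, 2.8, 0, 0, 0],
  [1, 3.2, 0, 0, 0],
  [1, 3.4, 0, 0, 0],
  [1, 3.4, 0, 0, 0],
])

```text
clock: 13.9
eef_pos: [638.1, 1.1, 71.6]
tool_rot: [3.142, 0.002, 0.035]
force: [-5.2, 1.2, 2.9]
width: 0.2
gripper_force: 2.4
```

```bash
sed -i "s/look('w5.png')/look()/;s/bx<85/bx<170/" cas.py; python3 cas.py
```

```text
13.9 [638.10226304   1.14253551  71.57838666] [3.14155593e+00 1.55595554e-03 3.54902374e-02] [-5.16340784  1.22362511  2.85048166] 0.24643505858370426
block top in bay 7527 ((132.97386169433594, -1.6625118255615234), (36.11315155029297, 73.51435852050781), 89.9343032836914) 77.8869636598209
flap 54.90331575728073 105
```

Call:
play_rows([
  [1, 0.2, 0, 0, 0],
  [1, 0.4, 0, 0, 0],
  [1, 0.6, 0, 0, 0],
  [1, 0.8, 0, 0, 0],
  [1, 1.0, 0, 0, 0],
  [1, 1.1, 0, 0, 0],
  [1, 1.1, 0, 0, 0],
])

```text
clock: 14.65
eef_pos: [648.6, 1.5, 71.6]
tool_rot: [3.142, 0.002, 0.036]
force: [-6.1, -0.0, 4.6]
width: -0.0
gripper_force: 3.0
```

Call:
play_rows([
  [1, 0.1, 0, 0, 0],
  [1, 0.2, 0, 0, 0],
  [1, 0.2, 0, 0, 0],
])

```text
clock: 14.95
eef_pos: [650.4, 1.6, 71.6]
tool_rot: [3.142, 0.003, 0.035]
force: [-6.7, 0.9, 4.2]
width: -0.2
gripper_force: 3.1
```

Call:
play_rows([
  [1, 0.1, 0, 0, 0],
  [1, 0.2, 0, 0, 0],
  [1, 0.2, 0, 0, 0],
])

```text
clock: 15.25
eef_pos: [652.7, 1.7, 71.6]
tool_rot: [3.142, 0.002, 0.035]
force: [-6.0, 0.2, 3.3]
width: -0.1
gripper_force: 2.8
```

```bash
sed -i "s/look()$/look('w6.png')/" cas.py; python3 cas.py; python3 - <<'E'
from h import *
a,*_=shot('side'); save(np.hstack([cv2.resize(cv2.cvtColor(cv2.imread('pics/w6.png'),cv2.COLOR_BGR2RGB)[100:340,180:460],(400,343)),cv2.resize(a[160:263,235:355],(400,343),interpolation=2)]),'m6.png')
E
```

```text
15.25 [652.7404243    1.65118789  71.57234319] [3.14154335e+00 2.03173044e-03 3.54583672e-02] [-5.9722661   0.15109208  3.33692161] -0.08453132801920302
block top in bay 7481 ((140.543212890625, -1.6642704010009766), (36.14803695678711, 58.893341064453125), 89.91561889648438) 77.88782434820703
flap 12.497561255215244 61
```

View pics/m6.png

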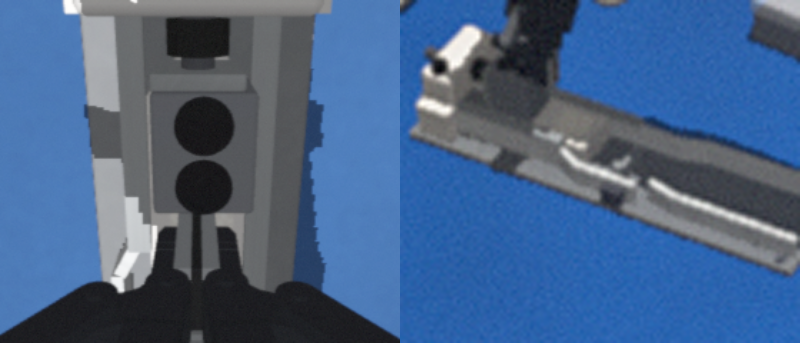

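Call:
play_rows([
  [1, 0.1, 0, 0, 0],
  [1, 0.15, 0, 0, 0],
  [1, 0.15, 0, 0, 0],
])

```text
clock: 15.65
eef_pos: [654.2, 1.7, 71.5]
tool_rot: [3.142, 0.002, 0.035]
force: [-5.8, 0.1, 3.5]
width: 0.0
gripper_force: 2.8
```

Call:
play_rows([
  [1, 0.1, 0, 0, 0],
  [1, 0.1, 0, 0, 0],
  [1, 0.1, 0, 0, 0],
])

```text
clock: 15.95
eef_pos: [655.2, 1.7, 71.6]
tool_rot: [3.142, 0.002, 0.035]
force: [-5.7, 0.1, 3.5]
width: -0.1
gripper_force: 2.8
```

Call:
play_rows([
  [1, 0.1, 0, 0, 0],
  [1, 0.1, 0, 0, 0],
  [1, 0.1, 0, 0, 0],
])

```text
clock: 16.25
eef_pos: [655.5, 1.7, 71.5]
tool_rot: [3.141, 0.004, 0.035]
force: [-7.0, 0.4, 4.7]
width: 0.0
gripper_force: 3.5
```

Call:
play_rows([
  [1, 0.1, 0, 0, 0],
  [1, 0.1, 0, 0, 0],
  [1, 0.1, 0, 0, 0],
])

```text
clock: 16.55
eef_pos: [655.7, 1.7, 71.5]
tool_rot: [3.141, 0.005, 0.035]
force: [-8.6, -0.0, 4.5]
width: 0.5
gripper_force: 4.4
```

```bash
python3 - <<'E'
from h import *
im,d,P,E,f,c=shot('side')
X,Y,Z=P[...,0],P[...,1],P[...,2]
bx=(X-553)+(Y+2.1)*.035; by=Y+2.1-.035*(X-553)
m=(by<24)&(by>-22)&(bx>-5)&(bx<60)&(Z>18)&(Z<36)
print(np.c_[bx[m],by[m],Z[m]].round(0)[::2].tolist())
r=ctrl.trace('side','flap'); print([(x['confidence'],x['bbox']) for x in r])
E
```

```text
[[51.0, -21.0, 35.0], [54.0, -19.0, 30.0], [58.0, -13.0, 30.0], [54.0, -18.0, 27.0], [31.0, -22.0, 34.0], [57.0, -11.0, 27.0], [50.0, -11.0, 30.0], [59.0, -3.0, 30.0], [52.0, -3.0, 32.0], [53.0, -16.0, 21.0], [54.0, 1.0, 30.0], [52.0, -9.0, 23.0], [49.0, -15.0, 20.0], [10.0, -22.0, 30.0], [57.0, 7.0, 30.0], [52.0, 3.0, 29.0], [58.0, 12.0, 29.0], [53.0, 8.0, 28.0], [53.0, -4.0, 18.0], [58.0, 18.0, 30.0], [54.0, 13.0, 28.0], [53.0, 3.0, 20.0], [54.0, 19.0, 28.0], [52.0, 11.0, 23.0], [54.0, 20.0, 25.0], [7.0, 3.0, 31.0], [51.0, 24.0, 25.0], [7.0, 4.0, 28.0], [8.0, 15.0, 32.0], [7.0, 4.0, 23.0], [9.0, 13.0, 26.0], [4.0, 10.0, 26.0], [6.0, 19.0, 28.0], [7.0, 22.0, 26.0], [6.0, 13.0, 19.0], [6.0, 18.0, 19.0]]
[(0.19, [239.9, 166.7, 364.4, 240.3])]
```

Call:
play_rows([
  [1, -0.3, 0, 0, 0],
  [1, -0.6, 0, 0, 0],
  [1, -0.9, 0, 0, 0],
  [1, -1.2, 0, 0, 0],
  [1, -1.5, 0, 0, 0],
  [1, -1.8, 0, 0, 0],
  [1, -2.1, 0, 0, 0],
  [1, -2.4, 0, 0, 0],
  [1, -2.7, 0, 0, 0],
  [1, -3, 0, 0, 0],
])

```text
clock: 17.65
eef_pos: [628.2, 0.7, 71.9]
tool_rot: [3.142, -0.001, 0.035]
force: [-1.0, -0.6, -1.3]
width: -0.0
gripper_force: 0.5
```

Call:
play_rows([
  [1, -0.2, 0, 0, 0],
  [1, -0.4, 0, 0, 0],
  [1, -0.6, 0, 0, 0],
  [1, -0.8, 0, 0, 0],
  [1, -1.0, 0, 0, 0],
  [1, -1.2, 0, 0, 0],
  [1, -1.4, 0, 0, 0],
  [1, -1.8, 0, 0, 0],
  [1, -2.2, 0, 0, 0],
  [1, -2.4, 0, 0, 0],
])

```text
clock: 18.65
eef_pos: [603.6, -0.1, 71.8]
tool_rot: [-3.142, 0.0, 0.036]
force: [0.3, 0.1, 0.0]
width: 0.0
gripper_force: 0.0
```

Call:
play_rows([
  [1, 0, 0, -3, 0],
  [1, 0, 0, -7, 0],
  [1, -2, 0, -12, 0],
  [1, -4, 0, -12, 0],
  [1, -4, 0, -12, 0],
  [1, -4, 0, -12, 0],
])

```text
clock: 19.25
eef_pos: [564.3, -1.5, 191.8]
tool_rot: [3.142, -0.001, 0.035]
force: [-0.1, -0.3, 0.7]
width: -0.0
gripper_force: 0.0
```

```bash
sed -i "s/w6.png/w7.png/" cas.py; python3 cas.py
```

```text
19.25 [564.26242107  -1.5337366  191.79337662] [ 3.14154383e+00 -6.36379029e-04  3.54490128e-02] [-0.11531605 -0.25539957  0.70914743] -0.03821755972943926
block top in bay 2814 ((98.4339828491211, -1.82110595703125), (36.115257263183594, 49.42686462402344), 89.90340423583984) 77.99648635010251
flap 36.55842128287212 2097
```

View pics/w7.png

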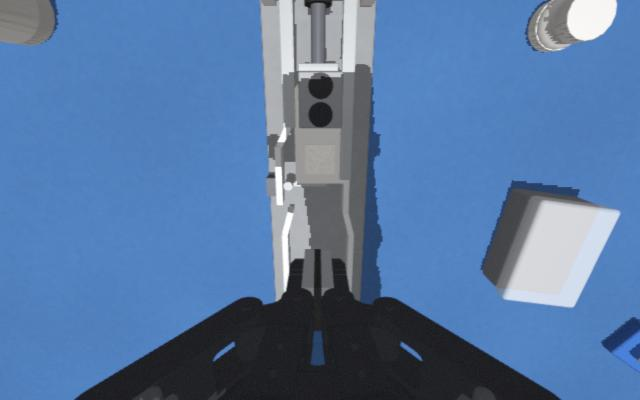

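```bash
cat >> cas.py <<'E'
m=(abs(by)<22)&(Z>22)&(Z<34)&(bx<60)&(bx>-5)
for b in (-12,-4,4,12,18): print(b,np.nanmin(bx[m&(abs(by-b)<3)]).round(1))
E
python3 cas.py
```

```text
19.3 [564.5312313   -1.48656134 191.29445441] [-3.14158021e+00 -8.85753507e-05  3.55604130e-02] [-0.28022337  0.07976128 -1.28759271] 0.07264484149802508
block top in bay 2856 ((98.23187255859375, -1.8954238891601562), (50.075836181640625, 36.03960418701172), 0.010095084086060524) 77.992532814964
flap 36.59442946031292 2126
-12 13.4
-4 9.2
4 9.3
12 9.0
18 9.2
```

```bash
python3 -c "
from cell import ctrl
print(ctrl.finish_job())"
```

```text
the job is handed in; nothing more can be done
None
```

The job is handed in, verdict not shown: the cassette was pushed through the flap to the buffer (wrist force along the lane read at most 8.6 N) and by the last camera check rests against the shut flap, its middle about 68 mm along the bay's x, with the gripper withdrawn clear.

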